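# Clamp up a tongue-and-groove sample panel dry

### The job

Clamp up the small tongue-and-groove sample panel dry in the panel clamp. Lay the pieces flat across both rails, centred, side by side with their ends in line, in this order from the fixed jaw: the plain packing block, the wide starter board with its square edge to that block, the narrow board, and last the grooved block, whose groove shields the narrow board's tongue from the jaw. Then slide the sliding jaw up until every joint is closed tight, let go of everything, and leave the tin of nails where it stands.

Things in the scene. Friction and masses are not known exactly. Their poses are not given: they have to be found in the camera images.
- panel_clamp: Grey panel clamp fixed to the bench, turned under 10 degrees: two steel rails along its y, 12 mm wide, centred at x = -26 and +26 mm, open between except ties up to 21 mm high; rail tops 36 mm above the bench. Origin on the bench, mid-rails. +y (robot's left) points to the fixed jaw: flat face at y = +135 mm, 96 mm wide, rising 24 mm above the rail tops. Rails end at y = -206 mm.
- sliding_jaw (a joint): Travel of the clamp's sliding jaw towards the fixed jaw, m, 0 to 0.125; its face is at clamp y = -140 mm plus this. Starts nearly open (0 to 0.012). The four pieces pressed together take up 158 mm, so closed it reads about 0.117. Slides with about 3 N of drag, stays where left, pushes loose pieces along the rails ahead of it.
- jaw_face (a point): Middle of the sliding jaw's flat face (96 mm wide, 24 mm high above the rail tops), at rail-top height; axes as the clamp's.
- jaw_grip (a point): Point in the sliding jaw's upright wooden grip, 36 mm behind the jaw face, 52 mm above the rail tops (88 mm above the bench). The grip is 16 mm thick along clamp y, 48 mm long along x, from 22 to 71 mm above the rail tops: pinch it across the 16 mm and move it along y.
- plain_block: Plain packing block of darker wood, 90 (x) x 26 (y) x 40 (z) mm, no groove, the slimmest piece; goes against the fixed jaw. Origin at the centre of its underside. It is alike both ways round. Starts flat on the bench, its +y within 20 degrees of world +y (robot's left), roughly as it must lie in the clamp.
- starter_board: Wide pine starter board, 90 (x) x 54 (y) x 20 (z) mm, plus a tongue standing 6 mm out of its -y edge, 7 to 13 mm above the underside; the +y edge is square. Origin: centre of the 54 mm body's underside. Gripped across y it measures 60 mm, middle at y = -3 mm. Starts flat on the bench, its +y within 20 degrees of world +y (robot's left), roughly as it must lie in the clamp.
- narrow_board: Narrow pine board, 90 (x) x 42 (y) x 20 (z) mm, plus a tongue like the starter's, 6 mm out of its -y edge; its +y edge has a groove 8 mm deep, 9 mm high, for the starter's tongue. Origin: centre of the 42 mm body's underside. Gripped across y: 48 mm, middle at y = -3 mm. Starts flat on the bench, its +y within 20 degrees of world +y (robot's left), roughly as it must lie in the clamp.
- grooved_block: Grooved block of darker wood, 90 (x) x 36 (y) x 40 (z) mm; groove 8 mm deep along the +y side, 5.5 to 14.5 mm above the underside, for the narrow board's tongue; the -y side is plain, for the sliding jaw. Origin: centre of its underside. Starts flat on the bench, its +y within 20 degrees of world +y (robot's left), roughly as it must lie in the clamp.
- nail_tin: Round tin of nails with a green and white label, 69 mm across and 75 mm high, standing among the pieces; not to be disturbed. Origin at the centre of its underside.

How it is judged:
On the way:
1. all four pieces lie flat on the rails between the jaws, in order: plain block, starter board, narrow board, grooved block (z of plain_block in the frame of panel_clamp between 0.0325 and 0.0395 m and angle between each of plain_block, starter_board, narrow_board, grooved_block's own z axis and vertical below 0.05 rad and z of starter_board in the frame of panel_clamp between 0.0325 and 0.0395 m and z of narrow_board in the frame of panel_clamp between 0.0325 and 0.0395 m and z of grooved_block in the frame of panel_clamp between 0.0325 and 0.0395 m and x of plain_block in the frame of panel_clamp between -0.02 and 0.02 m and x of starter_board in the frame of panel_clamp between -0.02 and 0.02 m and x of narrow_board in the frame of panel_clamp between -0.02 and 0.02 m and x of grooved_block in the frame of panel_clamp between -0.02 and 0.02 m and y of plain_block in the frame of starter_board above 0.03 m and y of narrow_board in the frame of starter_board below -0.03 m and y of grooved_block in the frame of narrow_board below -0.03 m and y of plain_block in the frame of panel_clamp below 0.135 m and y of grooved_block in the frame of jaw_face above 0.01 m), for 0.2 s.
At the end, for the whole second after the job is handed in: All four pieces lie flat on the rails, square to them and within 12 mm of the rails' middle line, in the stated order, every face-to-face gap (fixed jaw, block, boards, grooved block, sliding jaw) under 3 mm with the tongues in their grooves; everything is at rest and released (z of plain_block in the frame of panel_clamp between 0.0325 and 0.0395 m and angle between each of plain_block, starter_board, narrow_board, grooved_block's own z axis and vertical below 0.05 rad and z of starter_board in the frame of panel_clamp between 0.0325 and 0.0395 m and z of narrow_board in the frame of panel_clamp between 0.0325 and 0.0395 m and z of grooved_block in the frame of panel_clamp between 0.0325 and 0.0395 m and x of plain_block in the frame of panel_clamp between -0.012 and 0.012 m and angle between the y axis of each of plain_block, starter_board, narrow_board, grooved_block and the y axis of panel_clamp, either way round below 0.07 rad and linear speed of each of plain_block, starter_board, narrow_board, grooved_block below 0.01 m/s and x of starter_board in the frame of panel_clamp between -0.012 and 0.012 m and x of narrow_board in the frame of panel_clamp between -0.012 and 0.012 m and x of grooved_block in the frame of panel_clamp between -0.012 and 0.012 m and y of plain_block in the frame of panel_clamp between 0.119 and 0.125 m and y of plain_block in the frame of starter_board between 0.037 and 0.043 m and y of narrow_board in the frame of starter_board between -0.051 and -0.045 m and y of grooved_block in the frame of narrow_board between -0.042 and -0.036 m and y of grooved_block in the frame of jaw_face between 0.015 and 0.021 m); the robot touches nothing.
It fails at once if the tin of nails is shifted by more than 25 mm or tipped (distance of nail_tin from where it was at the start of the episode above 0.025 m or angle between nail_tin's own z axis and vertical above 0.3 rad).
It also fails if it takes over 125 s, if anything falls off the work surface, if the arm or the gripper's body presses on something with over 40 N, if the wrist force passes 120 N, or if a joint passes its speed limit or range.

### The arm

A 6-joint arm with a two-finger parallel gripper is mounted at the origin on a cart in front of the work surface, level with it; the furniture and walls round the work are solid. World frame = base frame: x ahead of the robot, y to its left, z up, the work surface at z = 0. Lengths are in m, angles in rad, forces in N, time in s.
With the tool pointing down it reaches from about 0.3 to 0.875 m from the base axis. Payload 4.2 kg.
Tool frame: the origin (TCP) lies midway between the tips of the shut fingers; the grasp point (between the pads) lies 19 mm behind it (pinch_z is the z of the grasp point in the tool frame, in m); z points along the fingers, y is the line along which they close (so a half turn about z gives the same grasp; the last joint's range is limited). The gripper opens to 85 mm and grips with 20 to 120 N. Pads are 22 mm wide; open, the fingers measure 114 mm over their backs; the gripper's body (76 mm by 85 mm) begins 54 mm behind the grasp point. The pads swing forward as they close: fully open they stand 13 mm farther back than shut.
Start: joints at [1.263, 0.32, 1.565, -0, 1.257, -0.02], TCP at [0.163, 0.551, 0.231] pointing down, gripper open.
Joint ranges: [-3.11, 3.11], [-0.84, 2.01], [0.21, 2.61], [-1.34, 4.49], [0.05, 2.63], [-2.56, 2.56]. Speed limits (rad/s): [2.57, 2.57, 3.14, 3.14, 3.14, 3.14].

### API

Orientations are given as a rotation vector (axis times angle).
In Python, from cell import move_pose, line_to, move_j, set_gripper, sleep, inverse_kinematics, read_camera, PlanningError, finish_job, masks_of, spot_point, read_time, read_qpos, read_qd, read_effort, read_tool_pos, read_orientation, read_force, read_wrist_torque, read_width, read_grasp_force, pinch_z gives the robot as it stands. The module is installed in compiled form; this text tells all that it offers. Calls block until the motion is done:
- move_pose(position, orientation): joint-space move of the TCP to a pose.
- line_to(position, rate=0.15, orientation=None, f_stop=None): straight line of the TCP; orientation=None keeps the orientation; rate is the mean speed in m/s. With f_stop (N) it stops when the force on the tool has changed by that much, and returns True; else False.
- move_j(angles): joint-space move.
- set_gripper(opening): finger opening in m; the grip force is fixed at half the most; returns when the fingers have stopped.
- sleep(seconds).
- inverse_kinematics(position, orientation): joint angles nearest the present ones, or None.
- read_camera(name): name is "scene" or "top" or "wrist"; returns a dict with "frame" (400x640x3 uint8, red, green, blue), "range_z" (400x640 float32, m along the optical axis (not along the pixel's ray), 0 where there is no reading), "mtx" (3x3 intrinsics, pixels), "world_to_cam" (4x4, takes a point from world to camera coordinates); the wrist camera has in their place "T_tool_cam" (4x4, takes a point from camera to tool coordinates, whose origin is the TCP and whose axes are the flange's). Camera axes: x right, y down, z forward; pixel columns grow to the right and rows downward; lengths in m; the calibration is good to about 2 mm. A picture is of the moment at which its call begins: read the wrist's pose just before it.
A pose or a line that the arm cannot do raises PlanningError and nothing moves.
- finish_job(): hands the job in; it is judged then, once.
Trained networks look in a picture, given as the dict that the camera call returned (one of the last four; its "shot" number tells which), for a name from the list of things; names that differ only in an ending like _2 or _b are one class to them, and where a whole thing is asked for, a point or a joint stands for the part that bears it (a point fixed in the world has none). Each returns a list of dicts, best first, with "confidence" (0 to 1); they miss things now and then, are a little off and sometimes report something else, mostly with a low value. They report only what shows in the picture. A call takes as long as a camera call.
- masks_of(picture, query): "region" (400x640 bool, what is visible of it).
- spot_point(picture, query): "at" ([x, y, z] in m, in the coordinates of the camera as it stood for that picture, good to about 4 mm: a listed point, or the origin of a listed thing).
Readings, each from a call of its own:
- read_time(): time.
- read_qpos(): joint angles.
- read_qd(): joint speeds.
- read_effort(): joint torques, N m.
- read_tool_pos(): TCP position.
- read_orientation(): TCP orientation.
- read_force(): force on the tool from outside, world axes, zero at the start.
- read_wrist_torque(): the same for the moment, N m.
- read_width(): finger opening in m.
- read_grasp_force(): force on a finger pad.
Only numpy, scipy, OpenCV 4.12 (cv2) and the standard library are available. Lean on these libraries where they do the work, as an engineer would, in place of code of your own. Each camera call takes 0.05 s, during which the arm holds its last target. There are 200 camera calls.

## Working session

There is one attempt and no reset: what is moved stays moved. The work goes in short steps, each a Python script; the robot and the scene stay as the last script left them, time stands still between calls to the robot, and variables do not carry over. Pictures are saved under pics/ and viewed, at most 14 in all, crops included, and the job is handed in when it is done.

```bash
mkdir -p pics; cat > h.py <<'E'
import numpy as np, cv2
from cell import *
from scipy.spatial.transform import Rotation as R
NAMES=["panel_clamp","sliding_jaw","jaw_face","jaw_grip","plain_block","starter_board","narrow_board","grooved_block","nail_tin"]
def cam(name):
    if name=="wrist":
        p=np.array(read_tool_pos());o=np.array(read_orientation())
    c=read_camera(name)
    if name=="wrist":
        T=np.eye(4);T[:3,:3]=R.from_rotvec(o).as_matrix();T[:3,3]=p
        c["T"]=T@c["T_tool_cam"]
    else: c["T"]=np.linalg.inv(c["world_to_cam"])
    return c
def save(c,fn): cv2.imwrite("pics/"+fn,c["frame"][:,:,::-1])
def cloud(c,mask=None):
    z=c["range_z"];v,u=np.nonzero((z>0)&(mask if mask is not None else True));d=z[v,u]
    K=c["mtx"];P=np.stack([(u-K[0,2])/K[0,0]*d,(v-K[1,2])/K[1,1]*d,d,np.ones_like(d)])
    return (c["T"]@P)[:3].T
def spot(c,n):
    r=spot_point(c,n)
    return [(round(q["confidence"],2),(c["T"]@np.r_[q["at"],1])[:3]) for q in r[:2]]
def rect(P):
    """top-face rectangle: centre, sizes, angle of long-axis vs world x"""
    h=P[:,2]; zt=np.percentile(h,90); T=P[abs(h-zt)<.005]
    zt=np.median(T[:,2])
    (cx,cy),(w,l),a=cv2.minAreaRect((T[:,:2]*1000).astype(np.float32))
    if w<l: w,l,a=l,w,a+90
    a=(a+90)%180-90
    return np.array([cx,cy])/1000,(w,l),a,zt,len(T)
E
cat > a.py <<'E'
from h import *
np.set_printoptions(precision=4,suppress=True)
for n in ["scene","top"]:
    c=cam(n);save(c,n+"0.png");print(n,c["T"][:3,3],c["T"][:3,2])
    for q in NAMES:
        print(q,spot(c,q)[:1])
        if q in NAMES[4:]:
            for m in masks_of(c,q)[:2]:
                P=cloud(c,cv2.erode(m["region"].astype(np.uint8),np.ones((3,3)))>0)
                if len(P)>30: print("   mask",round(m["confidence"],2),len(P),*rect(P))
print(read_time(), pinch_z if not callable(pinch_z) else pinch_z(),read_orientation())
E
python3 a.py
```

```text
scene [0.1875 0.7224 0.6012] [ 0.3732 -0.7633 -0.5273]
panel_clamp []Traceback (most recent call last):
  File "a.py", line 6, in <module>
    print(q,spot(c,q)[:1])
            ~~~~^^^^^
  File "h.py", line 20, in spot
    r=spot_point(c,n)
ValueError: it knows: grooved_block, jaw_face, jaw_grip, nail_tin, narrow_board, panel_clamp, plain_block, starter_board
```

```bash
sed -i 's/"sliding_jaw",//;s/NAMES\[4:\]/NAMES[3:]/' h.py a.py; python3 a.py
```

```text
scene [0.1875 0.7224 0.6012] [ 0.3732 -0.7633 -0.5273]
panel_clamp [(0.64, array([ 0.5745,  0.2012, -0.0029]))]
jaw_face [(0.59, array([0.5727, 0.0691, 0.0353]))]
jaw_grip [(0.72, array([0.5777, 0.03  , 0.0854]))]
plain_block [(0.96, array([ 0.5436, -0.1729, -0.0004]))]
   mask 0.75 373 [ 0.5419 -0.1717] (87.28932189941406, 24.125137329101562) -15.994094848632812 0.03772879468355128 133
starter_board [(0.92, array([ 0.6169, -0.3089, -0.002 ]))]
   mask 0.69 3145 [0.5685 0.198 ] (350.3014221191406, 92.06689453125) -88.4762727022171 0.05882489364641208 775
   mask 0.63 115 [ 0.4782 -0.2988] (83.56085968017578, 28.052263259887695) -9.553810119628906 0.037803132392078054 88
narrow_board [(0.67, array([ 0.4534, -0.1936, -0.0011]))]
   mask 0.95 362 [ 0.4491 -0.069 ] (79.12105560302734, 38.888675689697266) 14.976909637451172 0.01809600905651576 263
grooved_block [(0.65, array([ 0.4818, -0.3031, -0.0008]))]
   mask 0.72 92 [ 0.4806 -0.2981] (87.95279693603516, 26.412641525268555) -10.359687805175781 0.03768860491893111 67
nail_tin [(0.8, array([ 0.455 , -0.1945, -0.0029]))]
   mask 0.86 632
[... 634 characters left out ...]
53, -0.314 ,  0.0005]))]
   mask 0.97 779 [ 0.6146 -0.3089] (87.07441711425781, 54.794525146484375) -3.0677337646484375 0.02101856260566437 717
narrow_board [(0.7, array([ 0.4496, -0.0707, -0.0018]))]
   mask 0.63 573 [ 0.4549 -0.0752] (82.6891098022461, 41.73581314086914) 16.150896072387695 0.02121732515602548 528
grooved_block [(0.86, array([ 0.4775, -0.3007,  0.0017]))]
   mask 0.92 566 [ 0.483  -0.3013] (84.23081970214844, 33.52366638183594) -15.378860473632812 0.04118681474007202 461
nail_tin [(0.67, array([ 0.4544, -0.1946,  0.0038]))]
   mask 0.68 678 [ 0.4546 -0.1927] (63.617897033691406, 62.37998580932617) -89.92615340650082 0.07463602685617121 573
1.5 -0.0187 [0.4505 3.1091 0.0001]
```

View pics/scene0.png

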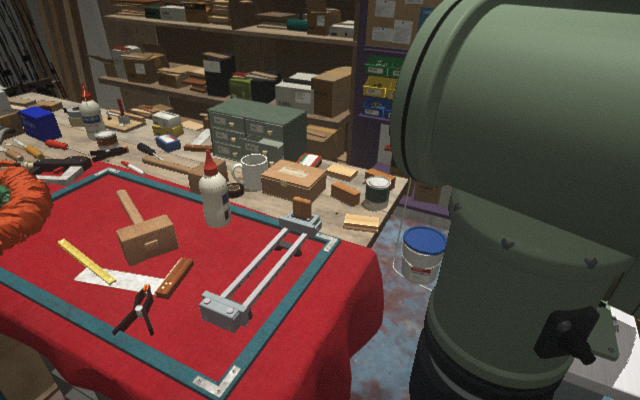

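View pics/top0.png

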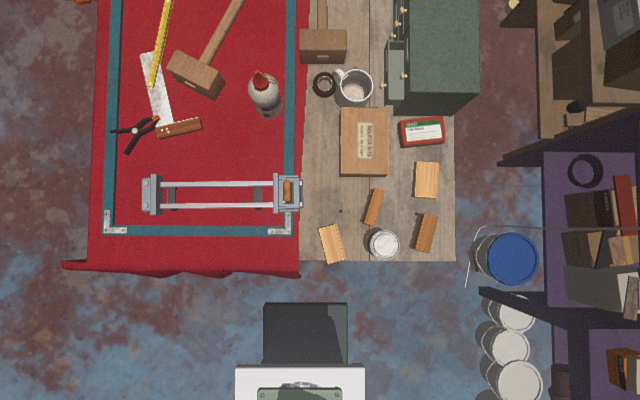

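Scene: clamp runs from fixed jaw (150,195) to sliding jaw (287,192) in the top view. The pieces are plain (373,207), starter (427,180), narrow (332,243) and grooved (425,232), with the tin at (384,243). Next, closer wrist views.

```bash
cat >> h.py <<'E'
def ori(deg):  # tool down, tool y along world -y turned by deg (piece yaw)
    f=np.radians(deg)/2
    return np.pi*np.array([np.cos(f),np.sin(f),0])
np.set_printoptions(precision=4,suppress=True)
E
cat > b.py <<'E'
from h import *
import sys
V=[("w1",(.56,.2,.30)),("w2",(.5,-.10,.25)),("w3",(.53,-.27,.25))]
for t,p in V:
    move_pose(p,ori(0));sleep(.3)
    c=cam("wrist");save(c,t+".png");np.savez(t+".npz",z=c["range_z"],K=c["mtx"],T=c["T"])
    print(t,c["T"][:3,3],c["T"][:3,2],c["range_z"].min(),read_qpos())
    for q in NAMES:
        s=spot(c,q)
        if s and s[0][0]>.3: print(q,s[0])
        if q in NAMES[3:]:
            for m in masks_of(c,q)[:1]:
                if m["confidence"]<.4: continue
                P=cloud(c,cv2.erode(m["region"].astype(np.uint8),np.ones((3,3)))>0)
                if len(P)>30: print("   mask",round(m["confidence"],2),*rect(P))
print(read_time())
E
python3 b.py; python3 -c "
import cv2,numpy as np
cv2.imwrite('pics/m.png',cv2.resize(np.vstack([np.hstack([cv2.imread(f'pics/w{i}.png') for i in (1,2)]),np.hstack([cv2.imread('pics/w3.png')]*2)]),(800,500),interpolation=cv2.INTER_AREA))"
```

```text
w1 [0.6352 0.1992 0.441 ] [-0.293  -0.0011 -0.9561] 0.0 [0.3243 0.3185 1.3945 0.     1.4286 1.8944]
panel_clamp (0.56, array([ 0.5695,  0.2   , -0.0035]))
jaw_face (0.82, array([0.575 , 0.0643, 0.0357]))
jaw_grip (0.76, array([0.575 , 0.0262, 0.0875]))
plain_block (0.95, array([ 0.5437, -0.1746,  0.0015]))
   mask 0.88 [ 0.5466 -0.1764] (85.92457580566406, 25.435298919677734) -17.265098571777344 0.03836955590881308 1197
   mask 0.66 [0.5774 0.035 ] (47.00576400756836, 9.714681625366211) -9.853378295898438 0.07090263110277839 145
narrow_board (0.85, array([ 0.4545, -0.0738,  0.0042]))
   mask 0.97 [ 0.456  -0.0746] (88.12822723388672, 43.24185562133789) 16.145915985107422 0.01829768770286888 1549
   mask 0.85 [ 0.4667 -0.2824] (19.519283294677734, 4.301893711090088) -15.712257385253906 0.019663094012975002 52
nail_tin (0.79, array([ 0.4578, -0.1993, -0.0022]))
   mask 0.97 [ 0.4565 -0.1957] (67.96802520751953, 62.96581268310547) 61.04328536987305 0.07199479877041792 1815
w2 [ 0.5757 -0.1006  0.3911] [-0.2928 -0.0012 -0.9562] 0.0 [-0.2188  0.2051  1.6762  0.      1.2603  1.3509]
jaw_fa
[... 1247 characters left out ...]
76445282632 1588
starter_board (0.57, array([ 0.6148, -0.3137, -0.0053]))
   mask 0.62 [ 0.6155 -0.3116] (87.70877838134766, 53.36869430541992) -3.4940719604492188 0.018343277698021798 3541
narrow_board (0.78, array([ 0.4537, -0.0737,  0.0044]))
   mask 0.85 [ 0.4551 -0.076 ] (87.83871459960938, 42.338077545166016) 15.703567504882812 0.01811921274722686 1964
grooved_block (0.64, array([ 0.4839, -0.3019, -0.    ]))
   mask 0.94 [ 0.4842 -0.3046] (87.4531478881836, 34.16455078125) -15.330635070800781 0.0382760778711696 1850
nail_tin (0.96, array([ 0.457 , -0.197 , -0.0054]))
   mask 0.88 [ 0.4555 -0.1971] (66.69898986816406, 63.891151428222656) -28.16830062866211 0.0717784676308979 2400
8.3417
```

View pics/m.png

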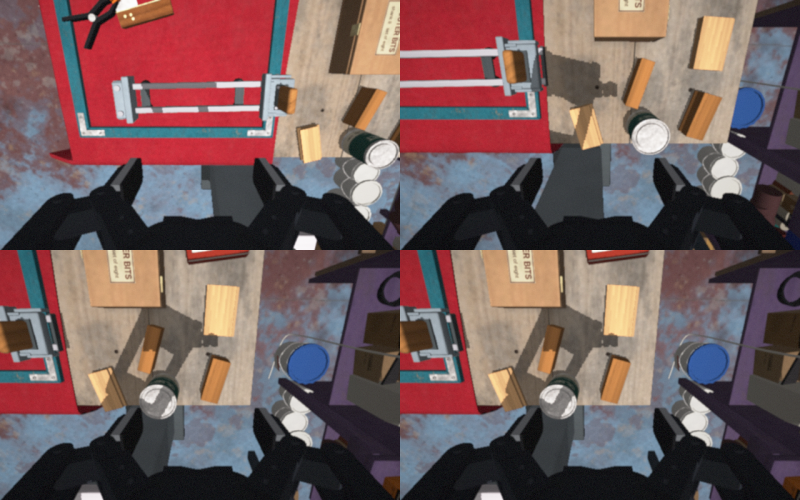

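The wrist views agree with the top view to about 2 mm. In the montage, starter is at (713,45), plain at (640,85), narrow at (585,128), grooved at (700,115) and the tin at (650,130). Now the clamp axis from the w1 depth.

```bash
cat > c.py <<'E'
from h import *
d=np.load("w1.npz");c=dict(range_z=d["z"],mtx=d["K"],T=d["T"])
def fit(c,dz):
    P=cloud(c);P=P[(P[:,0]>.5)&(P[:,0]<.65)&(P[:,1]>.09)&(P[:,1]<.32)]
    r=P[(abs(P[:,2]-.036-dz)<.006)]
    for side in (0,1):
        m=(r[:,0]>.5725) if side else (r[:,0]<=.5725)
        s=r[m];
        for _ in range(3):
            k=np.polyfit(s[:,1],s[:,0],1);s=s[abs(s[:,0]-np.polyval(k,s[:,1]))<.007]
        print("rail x=",k,"yaw",-np.degrees(np.arctan(k[0])),"x@.2",np.polyval(k,.2),len(s),"z",np.median(s[:,2]))
    P=cloud(c);j=P[(P[:,0]>.52)&(P[:,0]<.62)&(abs(P[:,2]-.060-dz)<.006)]
    for nm,lo,hi in (("fixed",.3,.4),("slide",-.02,.1)):
        q=j[(j[:,1]>lo)&(j[:,1]<hi)];
        print(nm,len(q),np.percentile(q[:,1],[1,5,50,95,99]),np.percentile(q[:,0],[2,98]))
fit(c,-.0017); fit(cam("top"),.0013)
E
python3 c.py
```

```text
rail x= [-0.0218  0.5509] yaw 1.2485166596590918 x@.2 0.5465662076841731 1531 z 0.03409209033230137
rail x= [-0.0223  0.6026] yaw 1.277684237814107 x@.2 0.5981274767390931 1638 z 0.034191354645860206
fixed 1828 [0.3352 0.3363 0.3498 0.3669 0.3687] [0.5256 0.6128]
slide 1789 [0.0068 0.0155 0.0473 0.0639 0.0649] [0.5318 0.6158]
rail x= [-0.0198  0.5495] yaw 1.1368738849165863 x@.2 0.5455755648292151 483 z 0.03735548120441212
rail x= [-0.0239  0.6021] yaw 1.3700065772008845 x@.2 0.5972813446084942 498 z 0.03752113488706493
fixed 555 [0.3372 0.3382 0.3514 0.3686 0.3706] [0.5236 0.6125]
slide 553 [0.0048 0.0074 0.0473 0.0654 0.066 ] [0.5308 0.6135]
```

```bash
cat >> h.py <<'E'
YC=1.25; C0=np.array([.5719-.0000,.2015]); 
def cl(x,y):  # clamp xy -> world
    a=np.radians(YC);return C0+np.array([np.cos(a)*x-np.sin(a)*y,np.sin(a)*x+np.cos(a)*y])
def pick(xy,yaw,w,off,z,probe=False,zc=.2):
    a=np.radians(yaw);p=np.array(xy)+off*np.array([-np.sin(a),np.cos(a)])
    set_gripper(w+.014)
    move_pose([*p,.13],ori(yaw))
    if probe:
        line_to([*p,.03],.2)
        print("probe hit",line_to([*p,-.016],.03,f_stop=4),read_tool_pos())
        z=read_tool_pos()[2]+.005
        line_to([*p,z],.1)
    else: print("bump",line_to([*p,z],.15,f_stop=8))
    set_gripper(w-.008)
    print("width",read_width(),"force",read_grasp_force(),"z",read_tool_pos())
    line_to([*p,zc],.25)
    print("held",read_width(),read_grasp_force(),"t",read_time())
    return z
def place(cy,w,off,zp,op=.010,zc=.2,dz=.036):
    p=cl(0,cy+off)
    move_pose([*p,zc],ori(YC))
    line_to([*p,zp+dz+.012],.25)
    h=line_to([*p,zp+dz-.002],.03,f_stop=5)
    print("touch",h,read_tool_pos()[2]-zp-dz)
    set_gripper(w+op)
    line_to([*p,zc],.25)
    print("placed t",read_time())
E
cat > d.py <<'E'
from h import *
z=pick((.545,-.1768),-17.2,.026,0,.020)
place(.102,.026,0,z)
E
python3 d.py
```

```text
bump False
width 0.025083345288170918 force 60.961010456085205 z [ 0.5461 -0.1773  0.0216]
held 0.02484068457009 60.07050275802612 t 11.5833
touch True 0.00157253756365313
placed t 15.4333
```

```bash
cat > e.py <<'E'
from h import *
z=pick((.6155,-.311),-3.4,.060,-.003,0,probe=True)
place(.037,.060,-.003,z)
c=cam("top");save(c,"top1.png")
move_pose([*cl(-.01,0.03),.30],ori(YC));sleep(.2);c=cam("wrist");save(c,"w4.png")
for q in ("plain_block","starter_board"):
  for m in masks_of(c,q)[:1]: print(q,m["confidence"],*rect(cloud(c,cv2.erode(m["region"].astype(np.uint8),np.ones((3,3)))>0)))
print("targets",cl(0,.102),cl(0,.037))
E
python3 e.py
```

```text
probe hit True [ 0.6152 -0.3139 -0.0089]
width 0.05864701171772723 force 64.80842471122742 z [ 0.6155 -0.314  -0.0036]
held 0.058686258836474506 64.33785438537598 t 21.4333
touch True 0.0002719815984498497
placed t 25.7417
plain_block 0.6 [0.5701 0.3011] (87.12459564208984, 24.916433334350586) 1.3027398586273193 0.07428878342305006 1448
starter_board 0.61 [0.5721 0.2362] (86.38522338867188, 52.577762603759766) 1.5380492210388184 0.054306800873607924 2792
targets [0.5697 0.3035] [0.5711 0.2385]
```

View pics/w4.png

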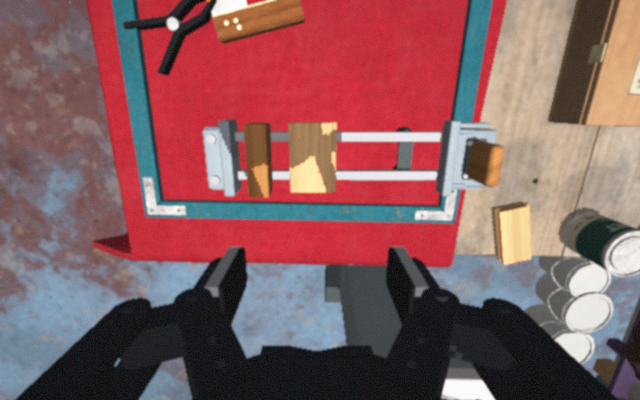

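Both sit square on the rails, plain at (258,160) and starter at (313,157). Next the narrow board and the grooved block.

```bash
cat > f.py <<'E'
from h import *
z=pick((.4552,-.0757),15.6,.048,-.003,0,probe=True)
place(-.042,.048,-.003,z)
z=pick((.4838,-.3042),-15.2,.036,0,.026)
place(-.097,.036,0,z,op=.008)
move_pose([*cl(-.01,0.0),.30],ori(YC));sleep(.2);c=cam("wrist");save(c,"w5.png")
for q in NAMES[3:7]:
  for m in masks_of(c,q)[:1]: print(q,m["confidence"],*rect(cloud(c,cv2.erode(m["region"].astype(np.uint8),np.ones((3,3)))>0)))
print("targets",cl(0,-.042),cl(0,-.097),"grip",spot(c,"jaw_grip"),spot(c,"jaw_face"))
E
python3 f.py
```

```text
probe hit True [ 0.4559 -0.0786 -0.0056]
width 0.04626683860439299 force 61.252444088459015 z [ 0.4559 -0.0785 -0.0002]
held 0.046128782619053024 61.46139979362488 t 31.5
touch True 0.00034315317656356814
placed t 34.8083
bump False
width 0.03455593223930873 force 61.511292457580566 z [ 0.4847 -0.3047  0.0275]
held 0.034367129124433425 60.77790141105652 t 38.7583
touch True 0.0015158649458786935
placed t 42.3333
plain_block 0.64 [0.5698 0.3015] (88.56463623046875, 26.189189910888672) 0.9754276871681213 0.07419946188136567 1515
starter_board 0.77 [0.5716 0.2368] (87.93006896972656, 53.86161422729492) 0.9858487844467163 0.05431268139207207 2829
narrow_board 0.55 [0.5733 0.1577] (87.68623352050781, 41.66377639770508) 1.304518222808838 0.05431940080081876 2229
grooved_block 0.66 [0.5734 0.1036] (87.48604583740234, 34.92723846435547) 1.3030530214309692 0.07436061491688031 2070
targets [0.5728 0.1595] [0.574  0.1045] grip [(0.68, array([0.5721, 0.064 , 0.0341])), (0.65, array([0.5746, 0.0249, 0.0861]))] [(0.63, array([0.5732, 0.0666, 0.0353]))]
```

View pics/w5.png

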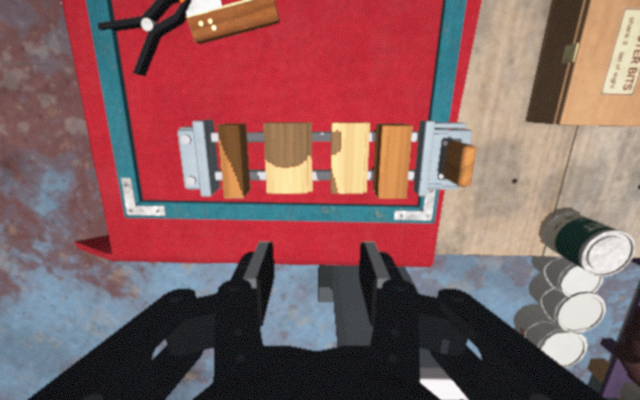

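All four lie in order and square: 233, 289, 350 and 394 px across, at row 158. Now the jaw.

```bash
cat > g.py <<'E'
from h import *
s=cl(0,-.173)
print("grip at",s)
set_gripper(.040);move_pose([*s,.19],ori(YC));print(line_to([*s,.072],.15,f_stop=8))
set_gripper(.008);print("w",read_width(),read_grasp_force())
e=cl(0,-.066);line_to([*e,.072],.05);print("F",read_force())
e=cl(0,-.052);print("stop",line_to([*e,.072],.02,f_stop=22),read_force(),np.array(read_tool_pos())[:2],"closed exp",cl(0,-.059))
sleep(.3);print(read_force())
set_gripper(.040);p=read_tool_pos();line_to([p[0],p[1],.2],.2)
move_pose([*cl(-.01,0.05),.30],ori(YC));sleep(.2);c=cam("wrist");save(c,"w6.png")
for q in NAMES[3:8]:
  for m in masks_of(c,q)[:1]: print(q,m["confidence"],*rect(cloud(c,cv2.erode(m["region"].astype(np.uint8),np.ones((3,3)))>0)))
print("exp y",[cl(0,y)for y in(.122,.082,.034,-.005)],"grip",spot(c,"jaw_grip"),spot(c,"jaw_face"),read_time())
cv2.imwrite("pics/w6c.png",cv2.resize(c["frame"][90:240,100:500,::-1],(800,300)))
E
python3 g.py
```

```text
grip at [0.5757 0.0285]
False
w 0.015445232344358795 59.86524224281311
F [-0.894  -5.2441  7.5566]
stop False [  0.7308 -18.7955   8.1179] [0.574  0.1441] closed exp [0.5732 0.1425]
[  0.985  -19.1654   7.9784]
plain_block 0.92 [0.5695 0.3227] (88.27913665771484, 25.801471710205078) 1.4825540781021118 0.07420545278876853 1506
starter_board 0.81 [0.5709 0.2836] (87.87052154541016, 50.60240173339844) 0.9154402613639832 0.054265904687679056 2724
narrow_board 0.7 [0.5719 0.2354] (87.7808609008789, 41.04044723510742) 0.8543214201927185 0.054328919170770346 2150
grooved_block 0.95 [0.5716 0.1967] (87.4115982055664, 34.290184020996094) 1.5619438886642456 0.07432862139149518 2008
nail_tin 0.63 [ 0.4504 -0.1779] (65.443603515625, 31.692575454711914) 17.698097229003906 0.07190006307426489 769
exp y [array([0.5692, 0.3235]), array([0.5701, 0.2835]), array([0.5712, 0.2355]), array([0.572 , 0.1965])] grip [(0.75, array([0.5733, 0.1423, 0.0869]))] [(0.58, array([0.5684, 0.1788, 0.0345]))] 51.6333
```

View pics/w6c.png

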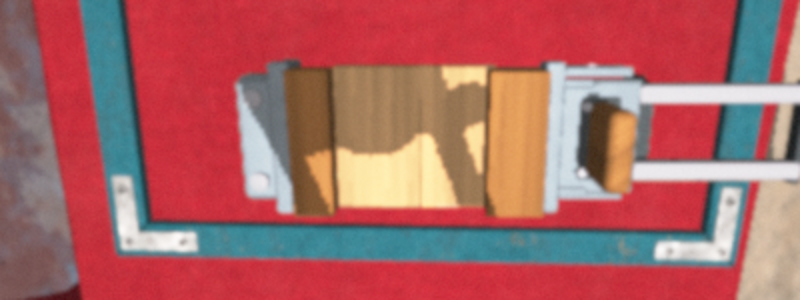

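The picture shows all joints shut, with no gaps between the fixed jaw (290) and the sliding jaw (550). Measured spacings are 39, 48 and 39 mm, the wanted ones being 40, 48 and 39. The arm is clear of everything.

```bash
python3 -c "
from cell import *
print(finish_job())"
```

```text
the job is handed in; nothing more can be done
None
```

The panel is clamped up dry in the stated order with every joint shut, the arm is clear and the tin of nails was not touched; I handed the job in at about 52 s, and no verdict came back.

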